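Build the sieve stack on the shaker

TASK

Get the little sieve shaker ready for the next dry soil sample. Building up from the bottom, one piece at a time, seat the bare steel receiver pan in the ring on the shaker, nest the fine (blue), then the medium (green), then the coarse (yellow) sieve on it, and close the stack with the lid. Every piece must stand upright with its shoulder fully down on the rim below it; leave the timer where it lies.

Things in the scene. Friction and masses are not known exactly. Their poses are not given: they have to be found in the camera images.
- pan: Receiver pan: bare steel, closed floor, 130 g. Upright, 42 mm high; origin: centre of underside, z up. Spigot below: 10 mm high, 44 mm across at the bottom, 53 mm above 7 mm; then a shoulder and the 62 mm round wall from 10 to 42 mm. Open top, bore 56 mm, 28 mm deep: the next piece's shoulder rests on its rim, origin 32 mm above this one's. Grip across the 62 mm, fingertips above the shoulder.
- fine_sieve: Fine sieve: blue frame, 1 mm mesh, 100 g. Upright, 42 mm high; origin: centre of underside, z up. Spigot below: 10 mm high, 44 mm across at the bottom, 53 mm above 7 mm; then a shoulder and the 62 mm round wall from 10 to 42 mm. Open top, bore 56 mm, 12 mm deep: the next piece's shoulder rests on its rim, origin 32 mm above this one's. Grip across the 62 mm, fingertips above the shoulder.
- medium_sieve: Medium sieve: green frame, 2.5 mm mesh, 100 g. Upright, 42 mm high; origin: centre of underside, z up. Spigot below: 10 mm high, 44 mm across at the bottom, 53 mm above 7 mm; then a shoulder and the 62 mm round wall from 10 to 42 mm. Open top, bore 56 mm, 12 mm deep: the next piece's shoulder rests on its rim, origin 32 mm above this one's. Grip across the 62 mm, fingertips above the shoulder.
- coarse_sieve: Coarse sieve: yellow frame, 5 mm mesh, 100 g. Upright, 42 mm high; origin: centre of underside, z up. Spigot below: 10 mm high, 44 mm across at the bottom, 53 mm above 7 mm; then a shoulder and the 62 mm round wall from 10 to 42 mm. Open top, bore 56 mm, 12 mm deep: the next piece's shoulder rests on its rim, origin 32 mm above this one's. Grip across the 62 mm, fingertips above the shoulder.
- lid: Lid: silvery disc 62 mm across with a black ribbed knob on top, 44 mm high, 90 g. Upright; origin: centre of underside, z up. Spigot as on the sieves, 10 mm high; disc from 10 mm (shoulder) to 17 mm; knob 26 mm in diameter on the axis from 17 to 44 mm, to grip it by. Seated, its origin is 32 mm above that of the sieve below.
- shaker: Fixed sieve shaker: white housing with a round platform, top 44 mm above the table, on it a steel locating ring for the pan's spigot: bore 56 mm, outside 63 mm, rim at 55 mm. Origin: on the table under the ring's centre, z up; -x points to its keypad. The housing, 32 mm high, reaches 85 mm along -x, 65 mm along +x, 60 mm to each side.
- seat (a point): On the axis of the shaker's locating ring, 45 mm above the table: where the pan's origin is once its shoulder rests on the ring's rim.
- timer: White bench timer, 62 x 66 x 19 mm, lying beside the pieces; not part of the stack. Origin: centre of its underside.

How it is judged:
On the way, in this order (a step that is already met when the one before it is completed fails the run):
1. The receiver pan is seated in the shaker's locating ring (horizontal distance between pan and seat below 0.005 m and z of pan in the frame of seat between -0.0025 and 0.0025 m and angle between pan's own z axis and vertical below 0.06 rad), for 0.2 s.
2. The fine (blue) sieve is nested in the pan (horizontal distance between fine_sieve and pan below 0.005 m and z of fine_sieve in the frame of pan between 0.0295 and 0.0345 m and angle between fine_sieve's own z axis and vertical below 0.06 rad), for 0.2 s.
3. The medium (green) sieve is nested in the fine one (horizontal distance between medium_sieve and fine_sieve below 0.005 m and z of medium_sieve in the frame of fine_sieve between 0.0295 and 0.0345 m and angle between medium_sieve's own z axis and vertical below 0.06 rad), for 0.2 s.
4. The coarse (yellow) sieve is nested in the medium one (horizontal distance between coarse_sieve and medium_sieve below 0.005 m and z of coarse_sieve in the frame of medium_sieve between 0.0295 and 0.0345 m and angle between coarse_sieve's own z axis and vertical below 0.06 rad), for 0.2 s.
5. The lid is seated in the coarse sieve (horizontal distance between lid and coarse_sieve below 0.005 m and z of lid in the frame of coarse_sieve between 0.0295 and 0.0345 m and angle between lid's own z axis and vertical below 0.06 rad), for 0.2 s.
At the end, for the whole second after the job is handed in: From the bottom: pan in the shaker's ring, fine, medium and coarse sieve, lid; each centred within 5 mm on the one below, its height within 2.5 mm of fully seated, upright within 0.06 rad (3.4 degrees), all released and at rest (all of step 1 and all of step 2 and all of step 3 and all of step 4 and all of step 5 and linear speed of each of pan, fine_sieve, medium_sieve, coarse_sieve, lid below 0.02 m/s and angular speed of each of pan, fine_sieve, medium_sieve, coarse_sieve, lid below 0.2 rad/s); the robot touches nothing.
It fails at once if The timer is shifted by more than 30 mm (distance of timer from where it was at the start of the episode above 0.03 m).
It also fails if it takes over 102 s, if anything falls off the work surface, if the arm or the gripper's body presses on something with over 40 N, if the wrist force passes 120 N, or if a joint passes its speed limit or range.

ROBOT

A 6-joint arm with a two-finger parallel gripper is mounted at the origin on a cart in front of the work surface, level with it; the furniture and walls round the work are solid. World frame = base frame: x ahead of the robot, y to its left, z up, the work surface at z = 0. Lengths are in m, angles in rad, forces in N, time in s.
With the tool pointing down it reaches from about 0.35 to 0.975 m from the base axis. Payload 4.9 kg.
Tool frame: the origin (TCP) lies at the very end of the fingers, on their centre line; the grasp point (between the pads) lies behind it (manip.pinch_z is the y of the grasp point in the tool frame, in m); y points along the fingers, x is the direction in which the jaws open and shut, and the axes are right-handed (so a half turn about y gives the same grasp; the last joint's range is limited). The gripper opens to 85 mm and grips with 20 to 120 N. Pads are 22 mm wide; open, the fingers measure 114 mm over their backs; the gripper's body (76 mm by 85 mm) begins 54 mm behind the grasp point. The pads swing forward as they close: fully open they stand 13 mm farther back than shut.
Start: joints at [1.058, 0.053, 1.613, -0, 1.476, -0.119], TCP at [0.24, 0.577, 0.231] pointing down, gripper open.
Joint ranges: [-3.01, 3.01], [-1.01, 2.22], [0.06, 2.58], [-1.02, 4.17], [0.09, 2.62], [-3.14, 3.14]. Speed limits (rad/s): [2.57, 2.57, 3.14, 3.14, 3.14, 3.14].

INTERFACE

Orientations are given as a unit quaternion [w, x, y, z].
In Python, from plant import manip gives the robot as it stands.
- The arm moves only by the tool drive_tool, never from a script. Its argument "motion" is a list of rows, each a list of 3 entries, a list of its own where there are three numbers: the shift along the tool's x, y, z in units of 25 mm (1.0 is 25 mm), then the turn, a rotation vector about the tool's x, y, z in units of 5 degrees (1.0 is 5 degrees), then the closure, from -1 (fully open) to 1 (shut). A call has 1 to 12 rows; each row shifts and turns the commanded pose from where the row before left it, along the tool's axes as they then stand; what a row does not reach is not made up. A row lasts 1/10 s, in which the tool goes at most 50 mm and 8.59 degrees, less where a joint would pass 70% of its speed; a pose out of reach is approached as far as the arm can. A call is refused whole if a number of a shift passes 1 or a number of a turn 1, either way. A call with a gripper value outside its range is refused whole. The fingers move at their own pace and stop on an object; the grip force is fixed at half the most. Time passes only in rows, so rows that do not move let the fingers close. It gives the time, the measured TCP pose, the force and the opening at its end, in the units of the state.
- manip.state(): the state, without advancing time (a new reading comes with each control period).
- manip.grab_frame(name): name is "scene" or "top" or "wrist"; returns a dict with "img" (384x512x3 uint8, blue, green, red), "range_z" (384x512 float32, m along the optical axis (not along the pixel's ray), 0 where there is no reading), "camera_matrix" (3x3 intrinsics, pixels), "k1" (the pictures are not rectified: a ray, as slopes to the right and down, at radius r is drawn at 1 + k1 r^2 times it, then the intrinsics apply), "world_from_camera" (4x4, takes a point from camera to world coordinates); the wrist camera has in their place "T_tool_cam" (4x4, takes a point from camera to tool coordinates, whose origin is the TCP and whose axes are the tool frame's). Camera axes: x right, y down, z forward; pixel columns grow to the right and rows downward; lengths in m; the calibration is good to about 2 mm. A picture is of the moment at which its call begins: read the wrist's pose just before it.
- manip.job_done(): hands the job in, once; it reports no verdict.
The state is a dict: "time": time; "joint_pos": joint angles; "joint_vel": joint speeds; "joint_efforts": joint torques, N m; "tool_pos": TCP position; "tool_rot": TCP orientation; "contact_force": force on the tool from outside, world axes, zero at the start; "ft_torque": the same for the moment, N m; "gripper_width": opening from 0.0 (shut) to 1.0 (fully open).
Only numpy, scipy, OpenCV 4.12 (cv2) and the standard library are available. Lean on these libraries where they do the work, as an engineer would, in place of code of your own. Each camera call takes 0.05 s, during which the arm holds its last target. There are 200 camera calls.

## Working session

There is one attempt and no reset: what is moved stays moved. The work goes in short steps, Python scripts to look and compute and a tool call to move; the robot and the scene stay as the last step left them, time stands still between calls to the robot, and variables do not carry over. Pictures are saved under pics/ and viewed, about 12 in all and at most 16, crops included, and the job is handed in when it is done.

Besides the shell and the picture viewer there is one more tool, called after "Request:" as name([rows], argument=value, ...), one row to a line, values as JSON. drive_tool: Moves the arm, as the interface text tells. Its arguments: {"type":"object","properties":{"motion":{"type":"array","items":{"type":"array"}}},"required":["motion"]}

```bash
ls; mkdir -p pics
python3 - <<'E'
from plant import manip
import cv2,numpy as np
print(manip.state(), manip.pinch_z)
for n in("scene","top"):
    f=manip.grab_frame(n); np.save(f"{n}.npy",f,allow_pickle=True)
    cv2.imwrite(f"pics/{n}0.png",f["img"]); print(n,f["camera_matrix"].tolist(),f["k1"],np.round(f["world_from_camera"],4).tolist())
E
```

```text
pics
{'time': 0.0, 'joint_pos': array([ 1.05804048e+00,  5.33786312e-02,  1.61432077e+00, -2.18476346e-05,
        1.47598901e+00, -1.19005569e-01]), 'joint_vel': array([-1.42719048e-03, -1.84174827e-04, -5.18764498e-04,  1.57617334e-04,
        8.69096122e-05,  8.71963302e-04]), 'joint_efforts': array([ 2.11786071e-03, -3.93678725e+01, -3.70180321e+01,  6.84540169e-05,
        7.02526944e-03,  2.99205090e-05]), 'tool_pos': array([0.23948002, 0.57661443, 0.23003353]), 'tool_rot': array([-0.58780136,  0.58848558,  0.39188151, -0.39319611]), 'contact_force': array([-0.51297709,  0.55582848, -0.42671156]), 'ft_torque': array([ 0.01769005, -0.01515817, -0.02224011]), 'gripper_width': 0.9984651822128497} -0.0187
scene [[353.99313353481745, 0.0, 253.35250958736844], [0.0, 353.99313353481745, 192.43667121882737], [0.0, 0.0, 1.0]] -0.03970829857828154 [[0.8871, -0.3274, 0.3255, 0.2687], [-0.4614, -0.6085, 0.6456, -0.5029], [-0.0133, -0.7228, -0.6909, 0.6619], [0.0, 0.0, 0.0, 1.0]]
top [[453.01532501203894, 0.0, 253.2009319577794], [0.0, 453.01532501203894, 194.83683787639671], [0.0, 0.0, 1.0]] -0.05925895007555486 [[0.013, -0.9916, 0.1291, 0.4545], [-0.9999, -0.0118, 0.0106, 0.0355], [-0.009, -0.1292, -0.9916, 0.9762], [0.0, 0.0, 0.0, 1.0]]
```

View pics/scene0.png

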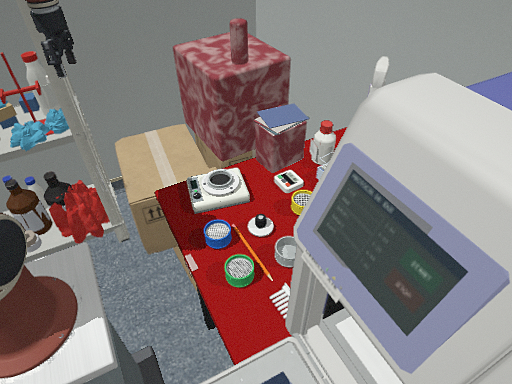

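View pics/top0.png

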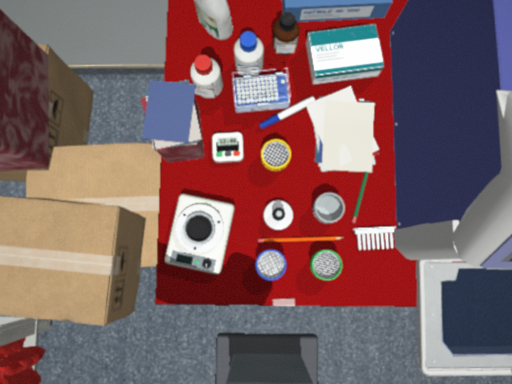

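The scene view shows the shaker at the far left. In the top view: shaker ring (199,229), blue (271,264), green (326,264), yellow (276,154), lid (278,214), pan (329,207), timer (227,147).

```bash
cat > h.py <<'E'
import cv2,numpy as np
from scipy.spatial.transform import Rotation as R
def cam(f,st=None):
    if "world_from_camera" in f: return np.array(f["world_from_camera"])
    T=np.eye(4); q=st["tool_rot"]; T[:3,:3]=R.from_quat([q[1],q[2],q[3],q[0]]).as_matrix(); T[:3,3]=st["tool_pos"]
    return T@np.array(f["T_tool_cam"])
def rays(f,uv):
    p=cv2.undistortPoints(np.asarray(uv,float).reshape(-1,1,2),f["camera_matrix"],np.array([f["k1"],0,0,0.]))[:,0]
    return np.c_[p,np.ones(len(p))]
def onplane(f,T,uv,z):
    d=rays(f,uv)@T[:3,:3].T; o=T[:3,3]
    return o+d*((z-o[2])/d[:,2])[:,None]
def cloud(f,T):
    h,w=f["range_z"].shape; v,u=np.mgrid[:h,:w]
    r=rays(f,np.c_[u.ravel(),v.ravel()])
    return ((r*f["range_z"].reshape(-1,1))@T[:3,:3].T+T[:3,3]).reshape(h,w,3)
def circ(p):
    A=np.c_[2*p[:,:2],np.ones(len(p))]; s=np.linalg.lstsq(A,(p[:,:2]**2).sum(1),rcond=None)[0]
    return s[:2],np.sqrt(s[2]+s[:2]@s[:2])
E
python3 - <<'E'
from h import *
f=np.load("top.npy",allow_pickle=True).item(); T=cam(f); c=cloud(f,T)
pix=dict(shaker=(199,229),blue=(271,264),green=(326,264),yellow=(276,154),lid=(278,214),pan=(329,207),timer=(227,147))
for n,p in pix.items():
    zt=dict(shaker=.055,lid=.0135,timer=.019).get(n,.042)
    x0=onplane(f,T,[p],zt)[0]
    d=np.hypot(*(c[...,:2]-x0[:2]).transpose(2,0,1)); near=(d<.05)&(f["range_z"]>0)
    z=c[...,2]
    m=near&(np.abs(z-zt)<.006)
    P=c[m]; ctr=None
    if len(P)>20: 
        (cx,cy),r=cv2.minEnclosingCircle(P[:,:2].astype(np.float32)); ctr=np.round([cx,cy,r],4)
    print(n,x0.round(4),ctr,m.sum(),np.median(P[:,:2],0).round(4),np.percentile(z[near],[5,50,95,99]).round(3))
# color-mask ellipse
img=f["img"].astype(int); b,g,r=[img[...,i] for i in range(3)]
red=(r>1.8*np.maximum(b,g))&(r>60)
nr=(~red).astype(np.uint8)
n,l,s,ce=cv2.connectedComponentsWithStats(nr)
for nme,p in pix.items():
    k=l[p[1],p[0]]; print(nme,s[k].tolist(),ce[k].round(1))
E
```

```text
shaker [0.503  0.1548 0.055 ] [0.5024 0.1504 0.0399] 175 [0.5066 0.1562] [0.038 0.044 0.054 0.056]
blue [0.4342 0.0073 0.042 ] [0.4337 0.0074 0.0311] 139 [0.4325 0.0069] [-0.002  0.002  0.04   0.043]
green [ 0.4354 -0.105   0.042 ] [ 0.4342 -0.1054  0.031 ] 142 [ 0.4334 -0.1061] [-0.002  0.002  0.04   0.043]
yellow [ 0.6633 -0.0014  0.042 ] [ 0.6656 -0.0014  0.0312] 145 [ 0.6699 -0.0032] [-0.002  0.003  0.041  0.044]
lid [ 0.5393 -0.0076  0.0135] [ 0.539  -0.0079  0.0311] 502 [ 0.5368 -0.0073] [-0.002  0.002  0.043  0.045]
pan [ 0.5525 -0.112   0.042 ] [ 0.5533 -0.113   0.0311] 138 [ 0.5531 -0.1098] [-0.002  0.002  0.041  0.043]
timer [0.6828 0.1038 0.019 ] [0.686  0.1032 0.0404] 799 [0.6855 0.1025] [-0.002  0.014  0.021  0.15 ]
shaker [164, 193, 71, 82, 4255] [199.2 233.5]
blue [254, 248, 33, 34, 851] [270.3 264.5]
green [310, 249, 33, 32, 848] [325.9 264.4]
yellow [261, 138, 31, 33, 820] [275.4 154.1]
lid [263, 199, 31, 32, 758] [277.8 214.5]
pan [312, 192, 33, 32, 827] [328.3 207.5]
timer [212, 131, 32, 32, 926] [227.2 146.5]
```

Run:
```python
from h import *
f=np.load("top.npy",allow_pickle=True).item(); T=cam(f); c=cloud(f,T); ok=f["range_z"]>0
s=np.load("scene.npy",allow_pickle=True).item(); Ts=cam(s); cs=cloud(s,Ts); oks=s["range_z"]>0
for nm,cc,o in(("top",c,ok),("scene",cs,oks)):
    x0=np.array([.503,.155])
    for it in range(4):
        d=np.hypot(cc[...,0]-x0[0],cc[...,1]-x0[1])
        P=cc[o&(d<.037)&(d>.024)&(abs(cc[...,2]-.055)<.0035)]
        x0,r=circ(P)
    (a,b),rr=cv2.minEnclosingCircle(P[:,:2].astype(np.float32)); print(nm,len(P),x0,r,a,b,rr)
    for n,p,zt in(("blue",(.4337,.0074),.042),("green",(.4342,-.1054),.042),("yellow",(.6656,-.0014),.042),("pan",(.5533,-.113),.042),("lid",(.539,-.0079),.0155)):
        d=np.hypot(cc[...,0]-p[0],cc[...,1]-p[1])
        P=cc[o&(d<.04)&(abs(cc[...,2]-zt)<.005)]
        if len(P)>15: print(n,len(P),np.round(cv2.minEnclosingCircle(P[:,:2].astype(np.float32)),4) if 0 else cv2.minEnclosingCircle(P[:,:2].astype(np.float32)), circ(P))
# height map from both
print("max height (cm); rows x, cols y from .40 down to -.3")
A=np.concatenate([c[ok],cs[oks]])
ys=np.arange(.40,-.31,-.05)
print(ys.round(2))
for x in np.arange(.3,.9,.05):
    print(round(x,2),[int(100*A[(abs(A[:,0]-x)<.025)&(abs(A[:,1]-y)<.025)][:,2].max(initial=-9.99)) for y in ys])
print(R.from_quat([.58848558,.39188151,-.39319611,-.58780136]).as_matrix().round(3))
```

```text
top 148 [0.50617371 0.15580805] 0.029727631502370646 0.5060838460922241 0.15601332485675812 0.03168005868792534
blue 137 ((0.4336942732334137, 0.007435917854309082), 0.031088097020983696) (array([0.43380778, 0.00742405]), np.float64(0.029556190643799878))
green 135 ((0.4341755211353302, -0.10536646097898483), 0.03096144273877144) (array([ 0.43436022, -0.10592764]), np.float64(0.02904476158354967))
yellow 135 ((0.6655682921409607, -0.0013588060392066836), 0.03123745135962963) (array([ 0.66545355, -0.00120002]), np.float64(0.029478529659549654))
pan 135 ((0.5532896518707275, -0.11296280473470688), 0.03112906403839588) (array([ 0.5530136 , -0.11242945]), np.float64(0.029153616166169224))
lid 517 ((0.5390052795410156, -0.007912131026387215), 0.031086087226867676) (array([ 0.53901733, -0.00795806]), np.float64(0.02404736143248515))
scene 99 [0.50340206 0.15580641] 0.02982882185739926 0.5027592778205872 0.15602710843086243 0.033026307821273804
blue 135 ((0.4299124777317047, 0.008291991427540779), 0.03227606788277626) (array([0.43085195, 0.00737745]), np.float64(0.02937427549594151))
green 
[... 909 characters left out ...]
 0, 6]
0.45 [-15, -44, -999, 3, 4, 5, 4, 4, 4, 3, 4, 4, 1, 39, 42]
0.5 [-15, -44, -999, 0, 5, 5, 5, 0, 4, 1, 4, 4, 1, 49, 49]
0.55 [-15, -44, -999, 0, 5, 5, 4, 0, 4, 2, 4, 4, 0, 49, 49]
0.6 [-44, -44, -999, 0, 3, 0, 0, 0, 0, 0, 4, 4, 1, 49, 49]
0.65 [-44, -44, -999, 15, 15, 15, 2, 4, 4, 4, 4, 4, 4, 46, 45]
0.7 [-44, -44, -999, 15, 15, 15, 2, 4, 4, 4, 4, 4, 4, 45, 45]
0.75 [-44, -44, -999, 15, 15, 15, 7, 7, 7, 5, 5, 5, 5, 45, 45]
0.8 [-44, -45, -999, 15, 15, 14, 9, 4, 7, 7, 5, 5, 5, 45, 45]
0.85 [-999, -999, -999, 0, 8, 12, 9, 12, 7, 0, 5, 5, 5, 36, -999]
0.9 [-999, -999, -999, 0, 0, 0, 12, 12, 11, 11, 5, 5, 5, 28, -999]
[[ 0.384 -0.001 -0.923]
 [ 0.923 -0.002  0.384]
 [-0.002 -1.     0.   ]]
```

Request:
drive_tool([
  [[0, 0, 0], [0, -0.9, 0], -1],
  [[0, 0, 0], [0, -0.9, 0], -1],
  [[0, 0, 0], [0, -0.9, 0], -1],
  [[0, 0, 0], [0, -0.9, 0], -1],
  [[0, 0, 0], [0, -0.92, 0], -1],
  [[-1, 0, -0.4], [0, 0, 0], -1],
  [[-1, 0, -0.4], [0, 0, 0], -1],
  [[-1, 0, -0.4], [0, 0, 0], -1],
  [[-1, 0, -0.4], [0, 0, 0], -1],
])

```text
time: 1.0
tool_pos: [0.2799, 0.476, 0.2306]
tool_rot: [0.5, -0.5, -0.5, 0.501]
contact_force: [-0.1, -0.0, -0.0]
gripper_width: 1.003
```

Request:
drive_tool([
  [[-1, 0, -0.4], [0, 0, 0], -1],
  [[-1, 0, -0.4], [0, 0, 0], -1],
  [[-1, 0, -0.4], [0, 0, 0], -1],
  [[-1, 0, -0.4], [0, 0, 0], -1],
  [[-1, 0, -0.4], [0, 0, 0], -1],
  [[-1, 0, -0.4], [0, 0, 0], -1],
  [[-1, 0, -0.4], [0, 0, 0], -1],
  [[-1, 0, -0.4], [0, 0, 0], -1],
  [[-1, 0, -0.4], [0, 0, 0], -1],
  [[-1, 0, -0.4], [0, 0, 0], -1],
  [[-1, 0, -0.4], [0, 0, 0], -1],
  [[-1, 0, -0.4], [0, 0, 0], -1],
])

```text
time: 2.2
tool_pos: [0.4, 0.1761, 0.2308]
tool_rot: [0.5, -0.5, -0.5, 0.5]
contact_force: [1.0, -0.3, 0.4]
gripper_width: 0.999
```

Request:
drive_tool([
  [[-1, 0, -0.5], [0, 0, 0], -1],
  [[-1, 0, -0.5], [0, 0, 0], -1],
  [[-1, 0, -0.5], [0, 0, 0], -1],
  [[-1, 0, -0.5], [0, 0, 0], -1],
  [[-1, 0, -0.5], [0, 0, 0], -1],
  [[-1, 0, -0.5], [0, 0, 0], -1],
  [[-1, 0, -0.5], [0, 0, 0], -1],
  [[-1, 0, -0.5], [0, 0, 0], -1],
  [[-1, 0, -0.5], [0, 0, 0], -1],
  [[-1, 0, -0.5], [0, 0, 0], -1],
  [[-1, 0, -0.5], [0, 0, 0], -1],
  [[-0.6, 0, -0.5], [0, 0, 0], -1],
])

```text
time: 3.4
tool_pos: [0.5503, -0.1143, 0.2306]
tool_rot: [0.5, -0.5, -0.5, 0.5]
contact_force: [-0.9, 0.1, -0.4]
gripper_width: 0.998
```

```bash
cat >> h.py <<'E'
def wrist(manip,name,zt,p,rmax=.04,dz=.005):
    st=manip.state(); f=manip.grab_frame("wrist"); cv2.imwrite(f"pics/{name}.png",f["img"])
    T=cam(f,st); c=cloud(f,T); o=f["range_z"]>0; p=np.array(p)
    d=np.hypot(c[...,0]-p[0],c[...,1]-p[1]); P=c[o&(d<rmax)&(abs(c[...,2]-zt)<dz)]
    if len(P)>20: print(name,len(P),"enclosing",cv2.minEnclosingCircle(P[:,:2].astype(np.float32)),"fit",circ(P),"z",np.median(P[:,2]))
    print("tcp",st["tool_pos"].round(4),"t",st["time"])
    return f,T,c,st
E
python3 - <<'E'
from h import *; from plant import manip
f,T,c,st=wrist(manip,"w_pan",.042,(.5515,-.113)); print(np.round(f["T_tool_cam"],3).tolist())
E
```

```text
w_pan 410 enclosing ((0.5508441925048828, -0.11341574043035507), 0.031104231253266335) fit (array([ 0.55059182, -0.11334821]), np.float64(0.029361180613912987)) z 0.04097248988422783
tcp [ 0.5503 -0.1143  0.2306] t 3.4
[[1.0, -0.0, 0.0, -0.001], [-0.0, -0.281, 0.96, -0.142], [-0.0, -0.96, -0.281, 0.072], [0.0, 0.0, 0.0, 1.0]]
```

View pics/w_pan.png

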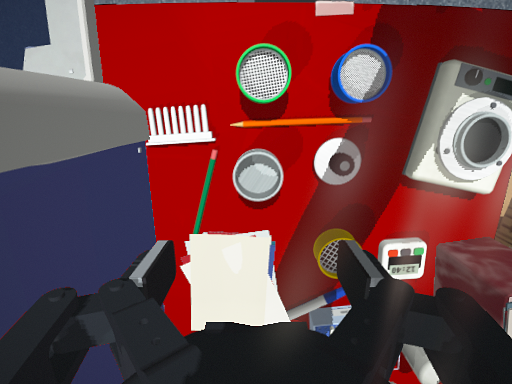

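The wrist picture shows the pan at (258,175), green (263,72), blue (361,73), lid (338,160), the shaker ring (482,138), yellow (338,253) partly behind a finger. I'll measure the others from this same frame.

Run:
```python
from h import *; from plant import manip
for n,z,p,r,dz in(("ring",.055,(.5045,.156),.036,.0035),("blue",.042,(.4322,.0074),.04,.005),("green",.042,(.4327,-.106),.04,.005),("lid",.0155,(.537,-.0083),.04,.005),("yellow",.042,(.664,-.001),.04,.005)):
    f,T,c,st=wrist(manip,"tmp_"+n,z,p,r,dz)
m=(c[...,0]>.56)&(c[...,0]<.72)&(c[...,1]<-.04)&(c[...,1]>-.1)&(f["range_z"]>0)&(c[...,2]<.1); print("paper h",np.percentile(c[m][:,2],[50,90,99]), c[m&(c[...,2]>.01)].min(0),c[m&(c[...,2]>.01)].max(0))
```

```text
tmp_ring 583 enclosing ((0.5054736137390137, 0.15529467165470123), 0.03306196630001068) fit (array([0.50460482, 0.15514885]), np.float64(0.029640063745091823)) z 0.05394203495780486
tcp [ 0.5515 -0.1158  0.2306] t 3.45
tmp_blue 567 enclosing ((0.4324702322483063, 0.007796744350343943), 0.03160578012466431) fit (array([0.43260657, 0.00706186]), np.float64(0.029427751963487306)) z 0.04084535033884329
tcp [ 0.5507 -0.1143  0.2305] t 3.5
tmp_green 498 enclosing ((0.43284058570861816, -0.10683390498161316), 0.03137699514627457) fit (array([ 0.43313214, -0.10672007]), np.float64(0.029553152448269737)) z 0.041014879774891405
tcp [ 0.5501 -0.1131  0.2305] t 3.55
tmp_lid 1268 enclosing ((0.537070631980896, -0.00806403812021017), 0.03151463717222214) fit (array([ 0.53725498, -0.00753906]), np.float64(0.024291504414861977)) z 0.015816191402772767
tcp [ 0.5498 -0.1125  0.2306] t 3.6
tmp_yellow 230 enclosing ((0.6635059118270874, -0.0015463121235370636), 0.031257424503564835) fit (array([ 0.66315431, -0.00139947]), np.float64(0.029677573467902247)) z 0.04113037614870704
tcp [ 0.5497 -0.1121  0.2308] t 3.65
paper h [0.00018186 0.02348069 0.04257471] [ 0.56001051 -0.09988453  0.01074481] [ 0.71991134 -0.08434784  0.04504566]
```

Request:
drive_tool([
  [[0.04, 1, 0], [0, 0, 0], -1],
  [[0, 1, -0.02], [0, 0, 0], -1],
  [[0, 1, 0], [0, 0, 0], -1],
  [[0, 1, 0], [0, 0, 0], -1],
  [[0, 1, 0], [0, 0, 0], -1],
  [[0, 1, 0], [0, 0, 0], -1],
  [[0, 1, 0], [0, 0, 0], -1],
  [[0, 1, 0], [0, 0, 0], -1],
  [[0, 0.5, 0], [0, 0, 0], -1],
  [[0, 0.2, 0], [0, 0, 0], -1],
  [[0, 0, 0], [0, 0, 0], -1],
])

```text
time: 4.8
tool_pos: [0.5506, -0.1113, 0.0138]
tool_rot: [0.5, -0.5, -0.5, 0.5]
contact_force: [-0.6, 0.1, 0.4]
gripper_width: 0.999
```

Request:
drive_tool([
  [[-0.05, 0.05, 0], [0, 0, 0], 1],
  [[0, 0, 0], [0, 0, 0], 1],
  [[0, 0, 0], [0, 0, 0], 1],
  [[0, 0, 0], [0, 0, 0], 1],
  [[0, 0, 0], [0, 0, 0], 1],
  [[0, 0, 0], [0, 0, 0], 1],
])

```text
time: 5.4
tool_pos: [0.5523, -0.1135, 0.0145]
tool_rot: [-0.499, 0.501, 0.501, -0.5]
contact_force: [0.0, 0.0, 6.8]
gripper_width: 0.7
```

Request:
drive_tool([
  [[0, -0.5, 0], [0, 0, 0], 1],
  [[0, -1, 0], [0, 0, 0], 1],
  [[0, -1, 0], [0, 0, 0], 1],
  [[0, -1, 0], [0, 0, 0], 1],
  [[0, -1, 0], [0, 0, 0], 1],
  [[0, -1, 0], [0, 0, 0], 1],
  [[0, 0, 0], [0, 0, 0], 1],
])

```text
time: 6.1
tool_pos: [0.553, -0.1137, 0.1547]
tool_rot: [-0.497, 0.502, 0.501, -0.499]
contact_force: [-0.3, -1.1, -0.7]
gripper_width: 0.702
```

Run:
```python
from h import *; from plant import manip
f,T,c,st=wrist(manip,"w_pan2",.17,(.5505,-.112)); print(st["gripper_width"])
m=(f["range_z"]>0)&(np.hypot(c[...,0]-.55,c[...,1]+.113)<.045); print(np.percentile(c[m][:,2],[1,50,95,99]))
f=manip.grab_frame("top"); cv2.imwrite("pics/top1.png",f["img"][150:300,250:400]); T=cam(f); c=cloud(f,T)
```

```text
w_pan2 2232 enclosing ((0.5432168841362, -0.11157527565956116), 0.03925143927335739) fit (array([ 0.54998107, -0.1137908 ]), np.float64(0.03025748360319908)) z 0.16978963991812868
tcp [ 0.553  -0.1137  0.1547] t 6.1
0.7016385962776908
[-0.00105743  0.19425134  0.25165279  0.25454454]
```

View pics/w_pan2.png

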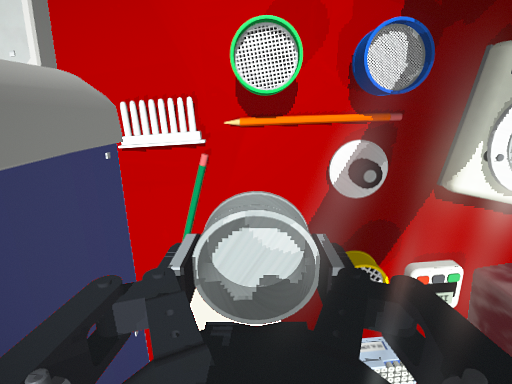

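The pan is held squarely between the pads, with its rim centred near (255,265). Next I'll measure its rim relative to the TCP.

```bash
cat >> h.py <<'E'
def rimheld(f,T,st,ztop,off=.0275):
    c=cloud(f,T); o=f["range_z"]>0; t=st["tool_pos"]
    zr=t[2]+ztop
    d=np.hypot(c[...,0]-t[0],c[...,1]-t[1]); m=o&(d<.036)&(d>.02)&(abs(c[...,2]-zr)<.006)
    P=c[m]; 
    for _ in range(3):
        A=np.c_[P[:,:2]-t[:2],np.ones(len(P))]; s=np.linalg.lstsq(A,P[:,2],rcond=None)[0]; e=P[:,2]-A@s; P=P[abs(e)<.002]
    print("held",len(P),"circ-tcp",(circ(P)[0]-t[:2]).round(4),circ(P)[1].round(4),"encl-tcp",(np.array(cv2.minEnclosingCircle(P[:,:2].astype(np.float32))[0])-t[:2]).round(4),"z-tcp",s[2].round(4),"slopes",s[:2].round(3))
E
python3 - <<'E'
from h import *; from plant import manip
for i in range(2):
    st=manip.state(); f=manip.grab_frame("wrist"); T=cam(f,st); rimheld(f,T,st,.0275); print(st["tool_pos"],st["tool_rot"])
ft=manip.grab_frame("top"); rimheld(ft,cam(ft),st,.0275)
E
```

```text
held 2684 circ-tcp [-0.0013 -0.001 ] 0.0294 encl-tcp [-0.004 -0.   ] z-tcp 0.1764 slopes [-0.008 -0.001]
[ 0.55055756 -0.11287871  0.14999928] [-0.49974057  0.49996107  0.50018505 -0.50011319]
held 2696 circ-tcp [-0.0012 -0.0011] 0.0295 encl-tcp [-0.0042 -0.    ] z-tcp 0.1751 slopes [-0.009  0.003]
[ 0.54979696 -0.1125925   0.14863412] [ 0.50054131 -0.49915094 -0.4998072   0.50049925]
held 18 circ-tcp [-0.0248 -0.0025] 0.0061 encl-tcp [-0.027 -0.003] z-tcp 0.1663 slopes [-0.298 -0.002]
```

Request:
drive_tool([
  [[1, 0, 0.16], [0, 0, 0], 1],
  [[1, 0, 0.16], [0, 0, 0], 1],
  [[1, 0, 0.16], [0, 0, 0], 1],
  [[1, 0, 0.16], [0, 0, 0], 1],
  [[1, 0, 0.16], [0, 0, 0], 1],
  [[1, 0, 0.16], [0, 0, 0], 1],
  [[1, 0, 0.16], [0, 0, 0], 1],
  [[1, 0, 0.16], [0, 0, 0], 1],
  [[1, 0, 0.16], [0, 0, 0], 1],
  [[1, 0, 0.18], [0, 0, 0], 1],
  [[0.7, 0, 0.16], [0, 0, 0], 1],
])

```text
time: 7.45
tool_pos: [0.5047, 0.1558, 0.1481]
tool_rot: [0.5, -0.499, -0.5, 0.501]
contact_force: [-0.2, 0.4, -2.2]
gripper_width: 0.701
```

Request:
drive_tool([
  [[0, 0.6, 0], [0, 0, 0], 1],
  [[0, 0.6, 0], [0, 0, 0], 1],
  [[0, 0.6, 0], [0, 0, 0], 1],
  [[0, 0.5, 0], [0, 0, 0], 1],
  [[0, 0, 0], [0, 0, 0], 1],
  [[0, 0, 0], [0, 0, 0], 1],
  [[0, 0, 0], [0, 0, 0], 1],
  [[0, 0, 0], [0, 0, 0], 1],
])

```text
time: 8.25
tool_pos: [0.5069, 0.1546, 0.0936]
tool_rot: [-0.499, 0.5, 0.501, -0.5]
contact_force: [0.3, -0.1, -0.7]
gripper_width: 0.699
```

Run:
```python
from h import *; from plant import manip
for i in range(2):
    st=manip.state(); f=manip.grab_frame("wrist"); T=cam(f,st); rimheld(f,T,st,.0265); print(st["tool_pos"],st["contact_force"])
```

```text
held 2636 circ-tcp [-0.0014 -0.001 ] 0.0294 encl-tcp [-0.0038 -0.    ] z-tcp 0.1199 slopes [-0.01   0.002]
[0.50689288 0.15458662 0.09362532] [ 0.28883903 -0.09544654 -0.70571247]
held 2605 circ-tcp [-0.0013 -0.0011] 0.0294 encl-tcp [-0.0035 -0.    ] z-tcp 0.1199 slopes [-0.01   0.002]
[0.5068023  0.15459293 0.09355715] [ 0.25661873  0.25113681 -2.00208903]
```

Request:
drive_tool([
  [[0.05, 0.2, 0.04], [0, 0, 0], 1],
  [[0, 0.2, 0], [0, 0, 0], 1],
  [[0, 0.2, 0], [0, 0, 0], 1],
  [[0, 0.2, 0], [0, 0, 0], 1],
  [[0, 0.1, 0], [0, 0, 0], 1],
  [[0, 0.1, 0], [0, 0, 0], 1],
  [[0, 0.1, 0], [0, 0, 0], 1],
  [[0, 0, 0], [0, 0, 0], 1],
  [[0, 0, 0], [0, 0, 0], 1],
])

```text
time: 9.25
tool_pos: [0.5052, 0.1558, 0.0651]
tool_rot: [-0.5, 0.5, 0.5, -0.5]
contact_force: [-0.4, -0.7, -1.3]
gripper_width: 0.701
```

Request:
drive_tool([
  [[0, 0.08, 0], [0, 0, 0], 1],
  [[0, 0.06, 0], [0, 0, 0], 1],
  [[0, 0.06, 0], [0, 0, 0], 1],
  [[0, 0, 0], [0, 0, 0], 1],
  [[0, 0, 0], [0, 0, 0], 1],
])

```text
time: 9.75
tool_pos: [0.505, 0.1558, 0.06]
tool_rot: [0.5, -0.5, -0.5, 0.5]
contact_force: [0.7, -0.2, -0.8]
gripper_width: 0.703
```

Run:
```python
from h import *; from plant import manip
st=manip.state(); f=manip.grab_frame("wrist"); T=cam(f,st); rimheld(f,T,st,.0265); print(st["tool_pos"],st["contact_force"])
```

```text
held 2611 circ-tcp [-0.0013 -0.0011] 0.0294 encl-tcp [-0.0035  0.    ] z-tcp 0.0863 slopes [-0.011  0.001]
[0.50500904 0.15578724 0.05995659] [ 0.67896461 -0.24218693 -0.7999919 ]
```

Request:
drive_tool([
  [[0, 0.04, 0], [0, 0, 0], 1],
  [[0, 0.03, 0], [0, 0, 0], 1],
  [[0, 0, 0], [0, 0, 0], 1],
  [[0, 0, 0], [0, 0, 0], 1],
])

```text
time: 10.2
tool_pos: [0.5053, 0.1559, 0.0595]
tool_rot: [0.5, -0.5, -0.5, 0.5]
contact_force: [-3.9, -0.3, 5.3]
gripper_width: 0.703
```

Request:
drive_tool([
  [[0, 0, 0], [0, 0, 0], -1],
  [[0, 0, 0], [0, 0, 0], -1],
  [[0, 0, 0], [0, 0, 0], -1],
  [[0, 0, 0], [0, 0, 0], -1],
  [[0, -0.5, 0], [0, 0, 0], -1],
  [[0, -1, 0], [0, 0, 0], -1],
  [[0, -1, 0], [0, 0, 0], -1],
  [[0, -1, 0], [0, 0, 0], -1],
  [[0, 0, 0], [0, 0, 0], -1],
])

```text
time: 11.1
tool_pos: [0.5081, 0.1564, 0.1513]
tool_rot: [-0.498, 0.502, 0.503, -0.498]
contact_force: [0.7, -0.1, 0.5]
gripper_width: 0.999
```

Request:
drive_tool([
  [[-1, 0, 0.5], [0, 0, 0], -1],
  [[-1, 0, 0.5], [0, 0, 0], -1],
  [[-1, 0, 0.5], [0, 0, 0], -1],
  [[-1, 0, 0.5], [0, 0, 0], -1],
  [[-1, 0, 0.5], [0, 0, 0], -1],
  [[-1, 0, 0.4], [0, 0, 0], -1],
  [[0, 0, 0], [0, 0, 0], -1],
  [[0, 0, 0], [0, 0, 0], -1],
  [[0, 0, 0], [0, 0, 0], -1],
])

```text
time: 12.0
tool_pos: [0.4328, 0.0063, 0.1457]
tool_rot: [-0.5, 0.5, 0.5, -0.5]
contact_force: [0.3, -0.2, 0.2]
gripper_width: 1.001
```

```bash
cat >> h.py <<'E'
def level(f,T,p,z,r=.038,dz=.006):
    c=cloud(f,T); o=f["range_z"]>0; d=np.hypot(c[...,0]-p[0],c[...,1]-p[1]); P=c[o&(d<r)&(d>.024)&(abs(c[...,2]-z)<dz)]
    for _ in range(3):
        A=np.c_[P[:,:2]-p,np.ones(len(P))]; s=np.linalg.lstsq(A,P[:,2],rcond=None)[0]; e=P[:,2]-A@s; P=P[abs(e)<.0025]
    print("rim",len(P),circ(P)[0].round(4),circ(P)[1].round(4),"encl",np.round(cv2.minEnclosingCircle(P[:,:2].astype(np.float32))[0],4),"z",s[2].round(4),"slopes",s[:2].round(3))
E
python3 - <<'E'
from h import *; from plant import manip
f,T,c,st=wrist(manip,"w_blue",.042,(.4325,.0073))
level(f,T,(.505,.156),.087)
f=manip.grab_frame("top"); cv2.imwrite("pics/t2.png",cv2.resize(f["img"][180:300,150:310],None,fx=4,fy=4)); level(f,cam(f),(.5065,.156),.087)
E
```

```text
w_blue 721 enclosing ((0.4318196773529053, 0.007265876978635788), 0.031194113194942474) fit (array([0.43130371, 0.00742718]), np.float64(0.029333999515808683)) z 0.0410344664058975
tcp [0.4328 0.0063 0.1457] t 12.0
rim 445 [0.5037 0.1541] 0.029 encl [0.4993 0.155 ] z 0.0849 slopes [-0.033  0.017]
rim 134 [0.5065 0.1545] 0.0295 encl [0.5066 0.1546] z 0.0864 slopes [ 0.006 -0.005]
```

View pics/w_blue.png

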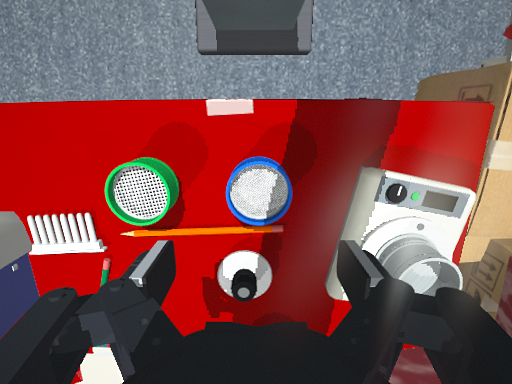

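The wrist view shows the pan standing upright in the ring near (420,265), the blue sieve at (259,191) and green at (142,191). The top depth confirms the pan: rim z 0.086, level.

Request:
drive_tool([
  [[0.04, 1, 0.03], [0, 0, 0], -1],
  [[0, 1, 0], [0, 0, 0], -1],
  [[0, 1, 0], [0, 0, 0], -1],
  [[0, 1, 0], [0, 0, 0], -1],
  [[0, 0.7, 0], [0, 0, 0], -1],
  [[0, 0.4, 0], [0, 0, 0], -1],
  [[0, 0.15, 0], [0, 0, 0], -1],
  [[0, 0, 0], [0, 0, 0], -1],
  [[0, 0, 0], [0, 0, 0], -1],
])

```text
time: 13.0
tool_pos: [0.4328, 0.0068, 0.0155]
tool_rot: [-0.499, 0.5, 0.501, -0.5]
contact_force: [0.3, 0.4, 0.1]
gripper_width: 0.997
```

Request:
drive_tool([
  [[0, 0, 0], [0, 0, 0], 1],
  [[0, 0, 0], [0, 0, 0], 1],
  [[0, 0, 0], [0, 0, 0], 1],
  [[0, 0, 0], [0, 0, 0], 1],
  [[0, 0, 0], [0, 0, 0], 1],
  [[0, -0.5, 0], [0, 0, 0], 1],
  [[0, -1, 0], [0, 0, 0], 1],
  [[0, -1, 0], [0, 0, 0], 1],
  [[0, -1, 0], [0, 0, 0], 1],
  [[0, -1, 0], [0, 0, 0], 1],
  [[0, -1, 0], [0, 0, 0], 1],
  [[0, -0.5, 0], [0, 0, 0], 1],
])

```text
time: 14.2
tool_pos: [0.433, 0.0066, 0.1678]
tool_rot: [-0.498, 0.501, 0.501, -0.499]
contact_force: [0.0, 0.4, -0.8]
gripper_width: 0.706
```

Request:
drive_tool([
  [[1, 0, -0.5], [0, 0, 0], 1],
  [[1, 0, -0.5], [0, 0, 0], 1],
  [[1, 0, -0.5], [0, 0, 0], 1],
  [[1, 0, -0.5], [0, 0, 0], 1],
  [[1, 0, -0.5], [0, 0, 0], 1],
  [[0.9, 0, -0.4], [0, 0, 0], 1],
  [[0, 0, 0], [0, 0, 0], 1],
  [[0, 0, 0], [0, 0, 0], 1],
  [[0, 0, 0], [0, 0, 0], 1],
  [[0, 0, 0], [0, 0, 0], 1],
])

```text
time: 15.2
tool_pos: [0.5039, 0.1535, 0.1644]
tool_rot: [0.5, -0.5, -0.5, 0.5]
contact_force: [-0.1, -0.6, -0.0]
gripper_width: 0.702
```

Run:
```python
from h import *; from plant import manip
st=manip.state(); f=manip.grab_frame("wrist"); T=cam(f,st); rimheld(f,T,st,.0265); print(st["tool_pos"],st["contact_force"],st["gripper_width"])
cv2.imwrite("pics/w_b2.png",f["img"])
```

```text
held 2637 circ-tcp [-0.0014 -0.001 ] 0.0295 encl-tcp [-0.0038  0.    ] z-tcp 0.1891 slopes [-0.009 -0.   ]
[0.50393815 0.15352759 0.16439158] [-0.12087601 -0.57815584 -0.00263591] 0.7024185079861942
```

Request:
drive_tool([
  [[0.08, 0.5, -0.05], [0, 0, 0], 1],
  [[0, 0.6, 0], [0, 0, 0], 1],
  [[0, 0.6, 0], [0, 0, 0], 1],
  [[0, 0.3, 0], [0, 0, 0], 1],
  [[0, 0.2, 0], [0, 0, 0], 1],
  [[0, 0.2, 0], [0, 0, 0], 1],
  [[0, 0.2, 0], [0, 0, 0], 1],
  [[0, 0.1, 0], [0, 0, 0], 1],
  [[0, 0, 0], [0, 0, 0], 1],
  [[0, 0, 0], [0, 0, 0], 1],
  [[0, 0, 0], [0, 0, 0], 1],
])

```text
time: 16.35
tool_pos: [0.5059, 0.1564, 0.0975]
tool_rot: [-0.5, 0.5, 0.5, -0.5]
contact_force: [0.4, -0.3, -0.6]
gripper_width: 0.7
```

Request:
drive_tool([
  [[0, 0.08, 0], [0, 0, 0], 1],
  [[0, 0.05, 0], [0, 0, 0], 1],
  [[0, 0.05, 0], [0, 0, 0], 1],
  [[0, 0.04, 0], [0, 0, 0], 1],
  [[0, 0, 0], [0, 0, 0], 1],
  [[0, 0, 0], [0, 0, 0], 1],
])

```text
time: 16.95
tool_pos: [0.5058, 0.1564, 0.0933]
tool_rot: [0.5, -0.5, -0.5, 0.5]
contact_force: [-4.6, -1.2, 9.0]
gripper_width: 0.704
```

Request:
drive_tool([
  [[0, 0, 0], [0, 0, 0], -1],
  [[0, 0, 0], [0, 0, 0], -1],
  [[0, 0, 0], [0, 0, 0], -1],
  [[0, 0, 0], [0, 0, 0], -1],
  [[0, -0.5, 0], [0, 0, 0], -1],
  [[0, -1, 0], [0, 0, 0], -1],
  [[0, -1, 0], [0, 0, 0], -1],
  [[-0.5, 0, 0], [0, 0, 0], -1],
  [[-1, 0, 0.3], [0, 0, 0], -1],
  [[-1, 0, 0.3], [0, 0, 0], -1],
  [[-1, 0, 0.3], [0, 0, 0], -1],
  [[-1, 0, 0.3], [0, 0, 0], -1],
])

```text
time: 18.15
tool_pos: [0.4749, 0.0424, 0.1536]
tool_rot: [0.5, -0.5, -0.5, 0.5]
contact_force: [-0.1, -1.4, 0.1]
gripper_width: 1.002
```

Request:
drive_tool([
  [[-1, 0, 0.3], [0, 0, 0], -1],
  [[-1, 0, 0.3], [0, 0, 0], -1],
  [[-1, 0, 0.3], [0, 0, 0], -1],
  [[-1, 0, 0.3], [0, 0, 0], -1],
  [[-1, 0, 0.3], [0, 0, 0], -1],
  [[-1, 0, 0.2], [0, 0, 0], -1],
  [[0, 0, 0], [0, 0, 0], -1],
  [[0, 0, 0], [0, 0, 0], -1],
  [[0, 0, 0], [0, 0, 0], -1],
  [[0, 0, 0], [0, 0, 0], -1],
])

```text
time: 19.15
tool_pos: [0.4333, -0.1055, 0.1539]
tool_rot: [-0.5, 0.499, 0.5, -0.5]
contact_force: [-0.4, 0.5, -0.9]
gripper_width: 1.001
```

Run:
```python
from h import *; from plant import manip
f,T,c,st=wrist(manip,"w_green",.042,(.433,-.1065))
f=manip.grab_frame("top"); level(f,cam(f),(.5065,.156),.119)
```

```text
w_green 682 enclosing ((0.4323658347129822, -0.1068265363574028), 0.031217331066727638) fit (array([ 0.43205955, -0.10686859]), np.float64(0.029355995978663812)) z 0.04100127170359136
tcp [ 0.4333 -0.1055  0.1539] t 19.15
rim 152 [0.507 0.155] 0.0296 encl [0.5069 0.1551] z 0.1179 slopes [-0.002 -0.001]
```

Request:
drive_tool([
  [[-0.04, 1, 0.02], [0, 0, 0], -1],
  [[0, 1, 0], [0, 0, 0], -1],
  [[0, 1, 0], [0, 0, 0], -1],
  [[0, 1, 0], [0, 0, 0], -1],
  [[0, 0.9, 0], [0, 0, 0], -1],
  [[0, 0.5, 0], [0, 0, 0], -1],
  [[0, 0.2, 0], [0, 0, 0], -1],
  [[0, 0, 0], [0, 0, 0], -1],
  [[0, 0, 0], [0, 0, 0], -1],
])

```text
time: 20.15
tool_pos: [0.4337, -0.1075, 0.0152]
tool_rot: [-0.499, 0.5, 0.5, -0.5]
contact_force: [0.3, -0.2, 0.1]
gripper_width: 1.001
```

Request:
drive_tool([
  [[0, 0, 0], [0, 0, 0], 1],
  [[0, 0, 0], [0, 0, 0], 1],
  [[0, 0, 0], [0, 0, 0], 1],
  [[0, 0, 0], [0, 0, 0], 1],
  [[0, 0, 0], [0, 0, 0], 1],
  [[0, -0.5, 0], [0, 0, 0], 1],
  [[0, -1, 0], [0, 0, 0], 1],
  [[0, -1, 0], [0, 0, 0], 1],
  [[0, -1, 0], [0, 0, 0], 1],
  [[0, -1, 0], [0, 0, 0], 1],
  [[0, -1, 0], [0, 0, 0], 1],
  [[0, -1, 0], [0, 0, 0], 1],
])

```text
time: 21.35
tool_pos: [0.4325, -0.1072, 0.1784]
tool_rot: [-0.5, 0.5, 0.5, -0.5]
contact_force: [0.5, -0.4, -2.0]
gripper_width: 0.708
```

Request:
drive_tool([
  [[1, -0.2, -0.3], [0, 0, 0], 1],
  [[1, -0.2, -0.3], [0, 0, 0], 1],
  [[1, -0.2, -0.3], [0, 0, 0], 1],
  [[1, -0.2, -0.3], [0, 0, 0], 1],
  [[1, 0, -0.3], [0, 0, 0], 1],
  [[1, 0, -0.3], [0, 0, 0], 1],
  [[1, 0, -0.3], [0, 0, 0], 1],
  [[1, 0, -0.3], [0, 0, 0], 1],
  [[1, 0, -0.3], [0, 0, 0], 1],
  [[1, 0, -0.2], [0, 0, 0], 1],
  [[0.45, 0, 0], [0, 0, 0], 1],
])

```text
time: 22.45
tool_pos: [0.5051, 0.1556, 0.1973]
tool_rot: [-0.499, 0.499, 0.501, -0.5]
contact_force: [0.2, -1.2, -1.2]
gripper_width: 0.702
```

Request:
drive_tool([
  [[0, 0, 0], [0, 0, 0], 1],
  [[0, 0, 0], [0, 0, 0], 1],
  [[0, 0, 0], [0, 0, 0], 1],
  [[0, 0, 0], [0, 0, 0], 1],
])

```text
time: 22.85
tool_pos: [0.505, 0.1532, 0.1966]
tool_rot: [-0.5, 0.5, 0.5, -0.5]
contact_force: [-0.2, -0.6, -1.0]
gripper_width: 0.707
```

Run:
```python
from h import *; from plant import manip
st=manip.state(); f=manip.grab_frame("wrist"); T=cam(f,st); rimheld(f,T,st,.0265); print(st["tool_pos"],st["contact_force"],st["gripper_width"])
cv2.imwrite("pics/w_g2.png",f["img"])
```

```text
held 2645 circ-tcp [-0.0017 -0.001 ] 0.0295 encl-tcp [-0.0041 -0.    ] z-tcp 0.2216 slopes [-0.008  0.002]
[0.50499959 0.15318045 0.19659536] [-0.20266206 -0.563432   -1.00027693] 0.707275030338126
```

Request:
drive_tool([
  [[0.1, 0.5, -0.04], [0, 0, 0], 1],
  [[0, 0.6, 0], [0, 0, 0], 1],
  [[0, 0.6, 0], [0, 0, 0], 1],
  [[0, 0.3, 0], [0, 0, 0], 1],
  [[0, 0.2, 0], [0, 0, 0], 1],
  [[0, 0.2, 0], [0, 0, 0], 1],
  [[0, 0.2, 0], [0, 0, 0], 1],
  [[0, 0.1, 0], [0, 0, 0], 1],
  [[0, 0, 0], [0, 0, 0], 1],
  [[0, 0, 0], [0, 0, 0], 1],
  [[0, 0, 0], [0, 0, 0], 1],
])

```text
time: 24.0
tool_pos: [0.5064, 0.1566, 0.1295]
tool_rot: [-0.5, 0.5, 0.5, -0.5]
contact_force: [-0.2, 0.7, 0.1]
gripper_width: 0.709
```

Request:
drive_tool([
  [[0, 0.08, 0], [0, 0, 0], 1],
  [[0, 0.05, 0], [0, 0, 0], 1],
  [[0, 0.05, 0], [0, 0, 0], 1],
  [[0, 0, 0], [0, 0, 0], 1],
  [[0, 0, 0], [0, 0, 0], 1],
])

```text
time: 24.5
tool_pos: [0.5063, 0.1566, 0.125]
tool_rot: [-0.5, 0.5, 0.5, -0.5]
contact_force: [-0.9, 0.5, 1.8]
gripper_width: 0.705
```

Request:
drive_tool([
  [[0, 0.04, 0], [0, 0, 0], 1],
  [[0, 0, 0], [0, 0, 0], 1],
  [[0, 0, 0], [0, 0, 0], 1],
])

```text
time: 24.8
tool_pos: [0.5066, 0.1566, 0.125]
tool_rot: [-0.5, 0.5, 0.5, -0.5]
contact_force: [-3.0, -0.6, 6.9]
gripper_width: 0.703
```

Request:
drive_tool([
  [[0, 0, 0], [0, 0, 0], -1],
  [[0, 0, 0], [0, 0, 0], -1],
  [[0, 0, 0], [0, 0, 0], -1],
  [[0, 0, 0], [0, 0, 0], -1],
  [[0, -0.5, 0], [0, 0, 0], -1],
  [[0, -1, 0], [0, 0, 0], -1],
  [[0, -1, 0], [0, 0, 0], -1],
  [[-0.5, 0, 0], [0, 0, 0], -1],
  [[-1, 0, -1], [0, 0, 0], -1],
  [[-1, 0, -1], [0, 0, 0], -1],
  [[-1, 0, -1], [0, 0, 0], -1],
  [[-1, 0, -1], [0, 0, 0], -1],
])

```text
time: 26.0
tool_pos: [0.6066, 0.0425, 0.1856]
tool_rot: [0.5, -0.5, -0.5, 0.5]
contact_force: [-0.5, 0.1, -0.4]
gripper_width: 1.0
```

Request:
drive_tool([
  [[-1, 0, -1], [0, 0, 0], -1],
  [[-0.8, 0, -1], [0, 0, 0], -1],
  [[0, 0, -0.3], [0, 0, 0], -1],
  [[0, 0, 0], [0, 0, 0], -1],
  [[0, 0, 0], [0, 0, 0], -1],
  [[0, 0, 0], [0, 0, 0], -1],
  [[0, 0, 0], [0, 0, 0], -1],
])

```text
time: 26.7
tool_pos: [0.663, -0.0, 0.1862]
tool_rot: [0.5, -0.5, -0.5, 0.5]
contact_force: [0.4, 0.1, 0.5]
gripper_width: 1.002
```

Run:
```python
from h import *; from plant import manip
f,T,c,st=wrist(manip,"w_yel",.042,(.6635,-.0014))
f=manip.grab_frame("top"); level(f,cam(f),(.5065,.156),.151)
cv2.imwrite("pics/t4.png",f["img"])
```

```text
w_yel 543 enclosing ((0.6633399724960327, -0.0014555352972820401), 0.03106401301920414) fit (array([ 0.66311719, -0.00153131]), np.float64(0.029387470013332903)) z 0.041051202290318334
tcp [ 0.663  -0.      0.1862] t 26.7
rim 148 [0.5072 0.1553] 0.0295 encl [0.5077 0.1554] z 0.1501 slopes [ 0.003 -0.008]
```

View pics/w_yel.png

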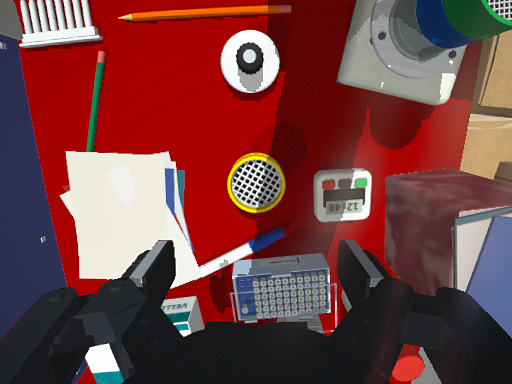

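Yellow is at (256,183), clear of the timer (342,195) and papers; the green sieve is seated at top right, with its rim reading 0.150 and level.

Request:
drive_tool([
  [[-0.05, 1, -0.04], [0, 0, 0], -1],
  [[0, 1, 0], [0, 0, 0], -1],
  [[0, 1, 0], [0, 0, 0], -1],
  [[0, 1, 0], [0, 0, 0], -1],
  [[0, 1, 0], [0, 0, 0], -1],
  [[0, 1, 0], [0, 0, 0], -1],
  [[0, 0.5, 0], [0, 0, 0], -1],
  [[0, 0.35, 0], [0, 0, 0], -1],
  [[0, 0, 0], [0, 0, 0], -1],
  [[0, 0, 0], [0, 0, 0], -1],
])

```text
time: 27.8
tool_pos: [0.6655, -0.0021, 0.016]
tool_rot: [-0.499, 0.5, 0.501, -0.5]
contact_force: [0.3, 0.1, 0.5]
gripper_width: 0.997
```

Request:
drive_tool([
  [[0, 0, 0], [0, 0, 0], 1],
  [[0, 0, 0], [0, 0, 0], 1],
  [[0, 0, 0], [0, 0, 0], 1],
  [[0, 0, 0], [0, 0, 0], 1],
  [[0, 0, 0], [0, 0, 0], 1],
  [[0, -0.5, 0], [0, 0, 0], 1],
  [[0, -1, 0], [0, 0, 0], 1],
  [[0, -1, 0], [0, 0, 0], 1],
  [[0, -1, 0], [0, 0, 0], 1],
  [[0, -1, 0], [0, 0, 0], 1],
  [[0, -1, 0], [0, 0, 0], 1],
  [[0, -1, 0], [0, 0, 0], 1],
])

```text
time: 29.0
tool_pos: [0.664, -0.002, 0.1782]
tool_rot: [0.5, -0.5, -0.5, 0.5]
contact_force: [-0.1, 0.3, -1.5]
gripper_width: 0.7
```

Request:
drive_tool([
  [[0, -1, 0], [0, 0, 0], 1],
  [[0, -1, 0], [0, 0, 0], 1],
  [[0, 0, 0], [0, 0, 0], 1],
  [[0, 0, 0], [0, 0, 0], 1],
])

```text
time: 29.4
tool_pos: [0.6645, -0.002, 0.2272]
tool_rot: [-0.5, 0.5, 0.5, -0.5]
contact_force: [-0.2, -0.3, -1.9]
gripper_width: 0.697
```

Run:
```python
from h import *; from plant import manip
st=manip.state(); f=manip.grab_frame("wrist"); T=cam(f,st); rimheld(f,T,st,.0265); print(st["tool_pos"],st["contact_force"],st["gripper_width"])
cv2.imwrite("pics/w_y2.png",f["img"])
```

```text
held 2546 circ-tcp [-0.0026 -0.0011] 0.0294 encl-tcp [-0.0046 -0.0001] z-tcp 0.2515 slopes [-0.007  0.001]
[ 0.6644755  -0.00203456  0.22720257] [-0.24118929 -0.29982095 -1.87016396] 0.6973967345217758
```

Request:
drive_tool([
  [[0.5, 0, 1], [0, 0, 0], 1],
  [[1, 0, 1], [0, 0, 0], 1],
  [[1, 0, 1], [0, 0, 0], 1],
  [[1, 0, 1], [0, 0, 0], 1],
  [[1, 0, 1], [0, 0, 0], 1],
  [[1, 0, 0.8], [0, 0, 0], 1],
  [[0.8, 0, 0.5], [0, 0, 0], 1],
  [[0, 0, 0], [0, 0, 0], 1],
  [[0, 0, 0], [0, 0, 0], 1],
  [[0, 0, 0], [0, 0, 0], 1],
  [[0, 0, 0], [0, 0, 0], 1],
])

```text
time: 30.55
tool_pos: [0.5073, 0.1545, 0.2267]
tool_rot: [0.5, -0.5, -0.5, 0.5]
contact_force: [0.5, 0.7, -0.7]
gripper_width: 0.7
```

Request:
drive_tool([
  [[0.04, 0.5, 0], [0, 0, 0], 1],
  [[0, 0.6, 0], [0, 0, 0], 1],
  [[0, 0.5, 0], [0, 0, 0], 1],
  [[0, 0.3, 0], [0, 0, 0], 1],
  [[0, 0.2, 0], [0, 0, 0], 1],
  [[0, 0.2, 0], [0, 0, 0], 1],
  [[0, 0.2, 0], [0, 0, 0], 1],
  [[0, 0.1, 0], [0, 0, 0], 1],
  [[0, 0, 0], [0, 0, 0], 1],
  [[0, 0, 0], [0, 0, 0], 1],
  [[0, 0, 0], [0, 0, 0], 1],
])

```text
time: 31.65
tool_pos: [0.5073, 0.1564, 0.1628]
tool_rot: [-0.5, 0.5, 0.5, -0.5]
contact_force: [-1.0, -0.1, -0.8]
gripper_width: 0.697
```

Request:
drive_tool([
  [[0, 0.08, 0], [0, 0, 0], 1],
  [[0, 0.06, 0], [0, 0, 0], 1],
  [[0, 0.04, 0], [0, 0, 0], 1],
  [[0, 0, 0], [0, 0, 0], 1],
  [[0, 0, 0], [0, 0, 0], 1],
])

```text
time: 32.15
tool_pos: [0.5071, 0.1563, 0.1578]
tool_rot: [-0.5, 0.5, 0.5, -0.5]
contact_force: [0.2, 0.5, 0.0]
gripper_width: 0.696
```

Request:
drive_tool([
  [[0, 0.04, 0], [0, 0, 0], 1],
  [[0, 0.02, 0], [0, 0, 0], 1],
  [[0, 0, 0], [0, 0, 0], 1],
  [[0, 0, 0], [0, 0, 0], 1],
])

```text
time: 32.55
tool_pos: [0.5075, 0.1564, 0.1577]
tool_rot: [-0.5, 0.5, 0.5, -0.5]
contact_force: [-2.6, -0.1, 4.3]
gripper_width: 0.7
```

Request:
drive_tool([
  [[0, 0, 0], [0, 0, 0], -1],
  [[0, 0, 0], [0, 0, 0], -1],
  [[0, 0, 0], [0, 0, 0], -1],
  [[0, 0, 0], [0, 0, 0], -1],
  [[0, -0.5, 0], [0, 0, 0], -1],
  [[0, -1, 0], [0, 0, 0], -1],
  [[0, -1, 0], [0, 0, 0], -1],
  [[-0.5, 0, 0], [0, 0, 0], -1],
  [[-1, 0, -0.2], [0, 0, 0], -1],
  [[-1, 0, -0.2], [0, 0, 0], -1],
  [[-1, 0, -0.2], [0, 0, 0], -1],
  [[-1, 0, -0.2], [0, 0, 0], -1],
])

```text
time: 33.75
tool_pos: [0.5269, 0.0423, 0.2184]
tool_rot: [0.5, -0.5, -0.5, 0.5]
contact_force: [0.6, -0.0, 0.2]
gripper_width: 1.003
```

Request:
drive_tool([
  [[-1, 0, -0.2], [0, 0, 0], -1],
  [[-1, 0, -0.2], [0, 0, 0], -1],
  [[0, 1, 0], [0, 0, 0], -1],
  [[0, 1, 0], [0, 0, 0], -1],
  [[0, 1, 0], [0, 0, 0], -1],
  [[0, 0, 0], [0, 0, 0], -1],
  [[0, 0, 0], [0, 0, 0], -1],
  [[0, 0, 0], [0, 0, 0], -1],
  [[0, 0, 0], [0, 0, 0], -1],
])

```text
time: 34.65
tool_pos: [0.5383, -0.0064, 0.1458]
tool_rot: [-0.499, 0.501, 0.501, -0.5]
contact_force: [-1.0, 0.7, 0.9]
gripper_width: 1.002
```

Run:
```python
from h import *; from plant import manip
f,T,c,st=wrist(manip,"w_lid",.0155,(.537,-.008))
P=c[(f["range_z"]>0)&(np.hypot(c[...,0]-.537,c[...,1]+.008)<.025)&(abs(c[...,2]-.043)<.004)]; print("knob",len(P),cv2.minEnclosingCircle(P[:,:2].astype(np.float32)))
f=manip.grab_frame("top"); level(f,cam(f),(.507,.156),.183)
cv2.imwrite("pics/t5.png",f["img"])
```

```text
w_lid 2063 enclosing ((0.5367069244384766, -0.008081034757196903), 0.03110540099442005) fit (array([ 0.53691686, -0.00806316]), np.float64(0.02432799583456275)) z 0.015751847461739465
tcp [ 0.5383 -0.0064  0.1458] t 34.65
knob 593 ((0.53670734167099, -0.00834220927208662), 0.013787753880023956)
rim 168 [0.5071 0.1551] 0.0296 encl [0.5072 0.1553] z 0.1821 slopes [-0.014  0.001]
```

View pics/w_lid.png

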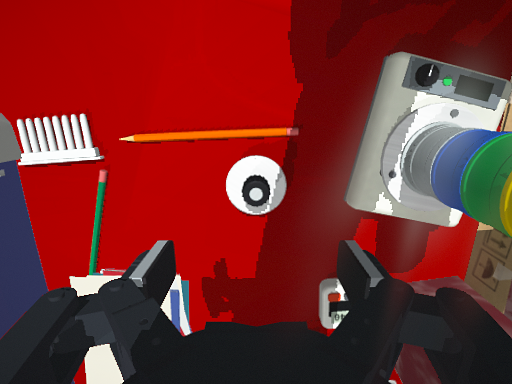

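The lid stands upright at (257,186), and the four-piece stack at right looks straight. Now I'll grip the lid by its knob.

Request:
drive_tool([
  [[-0.05, 1, 0.02], [0, 0, 0], -1],
  [[0, 1, 0], [0, 0, 0], -1],
  [[0, 1, 0], [0, 0, 0], -1],
  [[0, 1, 0], [0, 0, 0], -1],
  [[0, 0.6, 0], [0, 0, 0], -1],
  [[0, 0.3, 0], [0, 0, 0], -1],
  [[0, 0.1, 0], [0, 0, 0], -1],
  [[0, 0, 0], [0, 0, 0], -1],
  [[0, 0, 0], [0, 0, 0], -1],
])

```text
time: 35.65
tool_pos: [0.5378, -0.0075, 0.0201]
tool_rot: [-0.499, 0.5, 0.501, -0.5]
contact_force: [-0.4, 0.5, 0.1]
gripper_width: 0.999
```

Request:
drive_tool([
  [[0, 0, 0], [0, 0, 0], 1],
  [[0, 0, 0], [0, 0, 0], 1],
  [[0, 0, 0], [0, 0, 0], 1],
  [[0, 0, 0], [0, 0, 0], 1],
  [[0, 0, 0], [0, 0, 0], 1],
  [[0, 0, 0], [0, 0, 0], 1],
  [[0, 0, 0], [0, 0, 0], 1],
  [[0, 0, 0], [0, 0, 0], 1],
])

```text
time: 36.45
tool_pos: [0.5371, -0.0075, 0.0192]
tool_rot: [-0.5, 0.5, 0.5, -0.5]
contact_force: [-0.2, -0.9, 3.8]
gripper_width: 0.287
```

Request:
drive_tool([
  [[0, -0.5, 0], [0, 0, 0], 1],
  [[0, -1, 0], [0, 0, 0], 1],
  [[0, -1, 0], [0, 0, 0], 1],
  [[0, -1, 0], [0, 0, 0], 1],
  [[0, -1, 0], [0, 0, 0], 1],
  [[0, -1, 0], [0, 0, 0], 1],
  [[0, -1, 0], [0, 0, 0], 1],
  [[0, -1, 0], [0, 0, 0], 1],
  [[0, -1, 0], [0, 0, 0], 1],
  [[0, -0.8, 0], [0, 0, 0], 1],
  [[0, 0, 0], [0, 0, 0], 1],
  [[0, 0, 0], [0, 0, 0], 1],
])

```text
time: 37.65
tool_pos: [0.5363, -0.0073, 0.251]
tool_rot: [0.5, -0.5, -0.5, 0.5]
contact_force: [0.2, 0.9, -1.9]
gripper_width: 0.282
```

Run:
```python
from h import *; from plant import manip
st=manip.state(); f=manip.grab_frame("wrist"); T=cam(f,st); c=cloud(f,T); t=st["tool_pos"]; print(t,st["gripper_width"])
d=np.hypot(*(c[...,:2]-t[:2]).transpose(2,0,1)); P=c[(f["range_z"]>0)&(d<.04)&(abs(c[...,2]-t[2]+.003)<.008)]
for _ in range(4):
    A=np.c_[P[:,:2]-t[:2],np.ones(len(P))]; s=np.linalg.lstsq(A,P[:,2],rcond=None)[0]; e=P[:,2]-A@s; P=P[abs(e)<.0025]
print(len(P),"disc z-tcp",s[2]-t[2],s[:2],P[:,0].min()-t[0],P[:,0].max()-t[0],P[:,1].min()-t[1],P[:,1].max()-t[1])
cv2.imwrite("pics/w_lid2.png",f["img"])
```

```text
[ 0.53632479 -0.00732076  0.25095885] 0.28208262527906114
3228 disc z-tcp -0.0027170366257971146 [0.04609859 0.00012957] -0.03122403022594955 0.02359143362219962 -0.03211382355616804 0.02924683144163868
```

View pics/w_lid2.png

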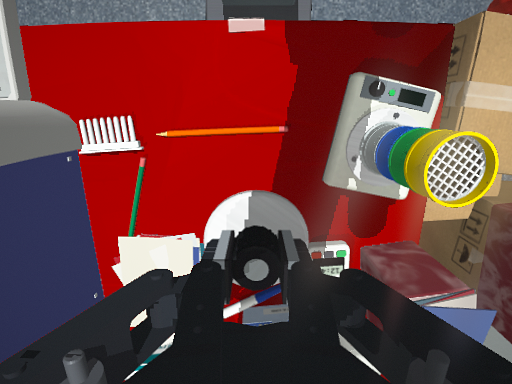

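The lid is gripped by the knob at (256,265), and the stack at right stands straight with yellow on top.

Request:
drive_tool([
  [[0.5, 0, 0.2], [0, 0, 0], 1],
  [[1, 0, 0.2], [0, 0, 0], 1],
  [[1, 0, 0.2], [0, 0, 0], 1],
  [[1, 0, 0.2], [0, 0, 0], 1],
  [[1, 0, 0.2], [0, 0, 0], 1],
  [[1, 0, 0.2], [0, 0, 0], 1],
  [[0.7, 0, 0], [0, 0, 0], 1],
  [[0.3, 0, 0], [0, 0, 0], 1],
  [[0, 0, 0], [0, 0, 0], 1],
  [[0, 0, 0], [0, 0, 0], 1],
  [[0, 0, 0], [0, 0, 0], 1],
  [[0, 0, 0], [0, 0, 0], 1],
])

```text
time: 38.9
tool_pos: [0.5067, 0.1544, 0.2512]
tool_rot: [-0.5, 0.5, 0.5, -0.5]
contact_force: [-0.3, 0.4, -0.9]
gripper_width: 0.283
```

Request:
drive_tool([
  [[0.05, 0.4, 0.02], [0, 0, 0], 1],
  [[0, 0.5, 0], [0, 0, 0], 1],
  [[0, 0.4, 0], [0, 0, 0], 1],
  [[0, 0.25, 0], [0, 0, 0], 1],
  [[0, 0.2, 0], [0, 0, 0], 1],
  [[0, 0.2, 0], [0, 0, 0], 1],
  [[0, 0.1, 0], [0, 0, 0], 1],
  [[0, 0.1, 0], [0, 0, 0], 1],
  [[0, 0, 0], [0, 0, 0], 1],
  [[0, 0, 0], [0, 0, 0], 1],
  [[0, 0, 0], [0, 0, 0], 1],
])

```text
time: 40.0
tool_pos: [0.5063, 0.1563, 0.1979]
tool_rot: [-0.5, 0.5, 0.5, -0.5]
contact_force: [-0.1, -0.5, -1.8]
gripper_width: 0.283
```

Request:
drive_tool([
  [[0, 0.08, 0], [0, 0, 0], 1],
  [[0, 0.06, 0], [0, 0, 0], 1],
  [[0, 0.04, 0], [0, 0, 0], 1],
  [[0, 0, 0], [0, 0, 0], 1],
  [[0, 0, 0], [0, 0, 0], 1],
])

```text
time: 40.5
tool_pos: [0.506, 0.1563, 0.193]
tool_rot: [0.5, -0.5, -0.5, 0.5]
contact_force: [0.4, -0.7, -1.1]
gripper_width: 0.283
```

Request:
drive_tool([
  [[0, 0.04, 0], [0, 0, 0], 1],
  [[0, 0.04, 0], [0, 0, 0], 1],
  [[0, 0, 0], [0, 0, 0], 1],
  [[0, 0, 0], [0, 0, 0], 1],
])

```text
time: 40.9
tool_pos: [0.5065, 0.1564, 0.1921]
tool_rot: [-0.5, 0.5, 0.501, -0.5]
contact_force: [-1.5, -0.5, 5.3]
gripper_width: 0.285
```

Request:
drive_tool([
  [[0, 0, 0], [0, 0, 0], -1],
  [[0, 0, 0], [0, 0, 0], -1],
  [[0, 0, 0], [0, 0, 0], -1],
  [[0, 0, 0], [0, 0, 0], -1],
  [[0, 0, 0], [0, 0, 0], -1],
  [[0, -0.5, 0], [0, 0, 0], -1],
  [[0, -1, 0], [0, 0, 0], -1],
  [[0, -1, 0], [0, 0, 0], -1],
  [[0, -0.5, 0], [0, 0, 0], -1],
])

```text
time: 41.8
tool_pos: [0.5072, 0.1565, 0.2698]
tool_rot: [-0.499, 0.501, 0.502, -0.499]
contact_force: [-0.4, -0.4, 0.1]
gripper_width: 1.001
```

Request:
drive_tool([
  [[-1, 0, 0], [0, 0, 0], -1],
  [[-1, 0, 0], [0, 0, 0], -1],
  [[-1, 0, 0], [0, 0, 0], -1],
  [[-1, 0, 0], [0, 0, 0], -1],
  [[-1, 0, 0], [0, 0, 0], -1],
  [[-1, 0, 0], [0, 0, 0], -1],
  [[-1, 0, 0], [0, 0, 0], -1],
  [[0, 0, 0], [0, 0, 0], -1],
  [[0, 0, 0], [0, 0, 0], -1],
  [[0, 0, 0], [0, 0, 0], -1],
])

```text
time: 42.8
tool_pos: [0.5062, -0.018, 0.2661]
tool_rot: [-0.5, 0.5, 0.5, -0.5]
contact_force: [-0.1, 0.4, -0.1]
gripper_width: 0.999
```

Run:
```python
from h import *; from plant import manip
f=manip.grab_frame("top"); T=cam(f); c=cloud(f,T); o=f["range_z"]>0
d=np.hypot(c[...,0]-.507,c[...,1]-.155)
P=c[o&(d<.04)&(abs(c[...,2]-.190)<.006)]; A=np.c_[P[:,:2]-[.507,.155],np.ones(len(P))]; print("disc",len(P),cv2.minEnclosingCircle(P[:,:2].astype(np.float32)),np.linalg.lstsq(A,P[:,2],rcond=None)[0])
K=c[o&(d<.03)&(c[...,2]>.205)]; print("knob",len(K),np.median(K,0),cv2.minEnclosingCircle(K[:,:2].astype(np.float32)))
m=o&(np.hypot(c[...,0]-.686,c[...,1]-.103)<.05)&(abs(c[...,2]-.019)<.006); print("timer",np.median(c[m],0))
s=manip.grab_frame("scene"); 
cv2.imwrite("pics/fin.png",np.hstack([cv2.resize(s["img"][130:250,160:280],(400,400)),cv2.resize(f["img"][160:280,130:250],(400,400))]))
print(manip.state()["time"],manip.state()["contact_force"])
```

```text
disc 769 ((0.5078126192092896, 0.15558916330337524), 0.031627729535102844) [0.00341953 0.00294814 0.18873796]
knob 204 [0.50766847 0.15437647 0.21593906] ((0.508394718170166, 0.15501642227172852), 0.01383922528475523)
timer [0.68564006 0.10234992 0.01691264]
42.9 [ 0.26598294  0.3427206  -0.33420427]
```

View pics/fin.png

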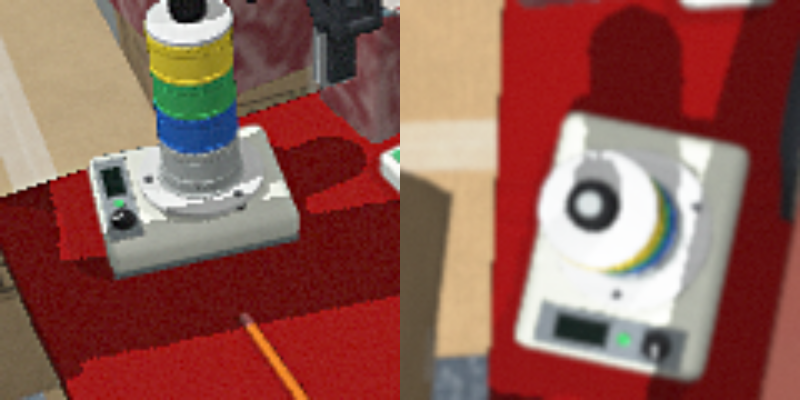

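The picture shows the complete stack, straight and fully closed: lid near (190,20) in the left half, (598,205) in the right. The disc top reads 0.1887 m against 0.190 nominal, with the usual bias of about −1 mm, and it is level within 0.005. The timer hasn't moved.

```bash
python3 -c "
from plant import manip
print(manip.job_done())"
```

```text
the job is handed in; nothing more can be done
None
```

The stack is built and the job is handed in at about 43 s of the 102 s allowed. From the bottom, it is the pan in the shaker's ring, then the blue, green and yellow sieves, then the lid. I lowered each piece until it touched down at 4–9 N, then released it.

**Heights:** the top camera read the rims at 0.086, 0.118, 0.150 and 0.182 m, and the lid disc at 0.189 m. Each is about 1 mm below nominal, in line with the bias I saw on pieces standing on the table.

**Centring:** centres agreed within about 1.5 mm from piece to piece.

**Tilt:** the final check put the lid disc level to 0.005 rad. The pieces below read 0.014 rad or less when each was placed.

**Timer and gripper:** the timer had not moved, and the gripper was clear of everything.

Some readings disagreed, none beyond what the job allows:
- **Camera offset:** the scene and top cameras differed by about 3 mm in x. I used values between them, backed by the wrist camera.
- **Pan tilt in the wrist view:** an oblique, partly hidden wrist view of the seated pan gave a slope of 0.03. The top view showed it level.
- **Lid tilt while held:** the lid read about 0.046 rad tilted in the gripper, but level once released.

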